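Zero and set the depth dial of a card creaser

ROBOT

A 7-joint arm with a two-finger parallel gripper is mounted at the origin on the work surface. World frame = base frame: x ahead of the robot, y to its left, z up, the work surface at z = 0. Lengths are in m, angles in rad, forces in N, time in s.
With the tool pointing down it reaches from about 0.4 to 0.925 m from the base axis. Payload 4.1 kg.
Tool frame: the origin (TCP) lies at the very end of the fingers, on their centre line; the grasp point (between the pads) lies 19 mm behind it; z points along the fingers, y is the line along which they close (so a half turn about z gives the same grasp; the last joint's range is limited). The gripper opens to 85 mm and grips with 20 to 120 N. Pads are 22 mm wide; open, the fingers measure 114 mm over their backs; the gripper's body (76 mm by 85 mm) begins 54 mm behind the grasp point. The pads swing forward as they close: fully open they stand 13 mm farther back than shut.
Start: joints at [-1.224, 0.398, 0.045, 1.537, -0.019, 1.207, -0.051], TCP at [0.28, 0.587, 0.231] pointing down, gripper open.
Joint ranges: [-2.82, 2.82], [-0.49, 2.23], [-1.37, 1.46], [0, 2.46], [-1.36, 4.5], [0.23, 2], [-2.94, 2.94]. Speed limits (rad/s): [2.57, 2.57, 3.14, 3.14, 3.14, 3.14, 3.14].

INTERFACE

Orientations are given as a rotation vector (axis times angle).
In Python, from bench import readout, vision, manip gives the robot as it stands.
- The arm moves only by the shell command python3 -m jog 'ROWS' [FORCE]. ROWS is a JSON object of lists of equal length, an entry for each row: "claw": the closure, from -1 (fully open) to 1 (shut); "translation": the shift along the tool's x, y, z in m, a list of three; "turn": the turn about the tool's z in rad. In form: {"claw": [claw, ...], "translation": [[x, y, z], ...], "turn": [turn, ...]}. A call has 1 to 10 rows; each row shifts and turns the commanded pose from where the row before left it, along the tool's axes as they then stand; what a row does not reach is not made up. A row lasts 1/10 s, in which the tool goes at most 50 mm and 8.59 degrees, less where a joint would pass 70% of its speed; a pose out of reach is approached as far as the arm can. A call is refused whole if a number of a shift passes 0.05 or a number of a turn 0.15, either way. A call with a gripper value outside its range is refused whole. The fingers move at their own pace and stop on an object; FORCE is the grip in N (left out, the last holds). Time passes only in rows, so rows that do not move let the fingers close. It gives the time, the measured TCP pose, the force, the opening and the grip force at its end, in the units of the state.
- readout.observe(): the state, without advancing time (a new reading comes with each control period).
- vision.read_camera(name): name is "scene" or "side" or "wrist"; returns (picture, depth): 480x640x3 uint8, red, green, blue; 480x640 float32, m along the optical axis (not along the pixel's ray), 0 where there is no reading.
- vision.calibration(name): a dict with "camera_matrix" (3x3 intrinsics, pixels), "origin" and "orientation" of the camera in the world. Camera axes: x right, y up, looking along -z (the intrinsics and any distortion apply to the point x, -y, -z); pixel columns grow to the right and rows downward; lengths in m; the calibration is good to about 2 mm. A picture is of the moment at which its call begins: read the wrist's pose just before it. calibration takes no time and is no camera call; for the wrist camera it gives the pose at the moment of the call.
- manip.finish_job(): hands the job in; it is judged then, once.
The state is a dict: "clock": time; "qpos": joint angles; "dq": joint speeds; "tau": joint torques, N m; "position": TCP position; "tcp_rot": TCP orientation; "contact_force": force on the tool from outside, world axes, zero at the start; "moment": the same for the moment, N m; "gripper_width": finger opening in m; "gripper_force": force on a finger pad.
Only numpy, scipy, OpenCV 4.12 (cv2) and the standard library are available. Lean on these libraries where they do the work, as an engineer would, in place of code of your own. Each camera call takes 0.05 s, during which the arm holds its last target. There are 200 camera calls.

TASK

Set the crease depth on the green card creaser: turn the black dial anticlockwise (seen from above) back to its zero stop, easing it gently against the stop without forcing it, then turn it clockwise exactly four clicks from zero. Once it is set, swing the lock lever beside it all the way over, away from its starting side, and leave the loose things on the machine where they are.

Things in the scene. Friction and masses are not known exactly. Their poses are not given: they have to be found in the camera images.
- dial_grip (a point): Point on the vertical axis of the dial at grip height, 24 mm above the flat top of its turret. The dial is a plain round fluted black knob, 40 mm in diameter and 37 mm tall. This point does not turn with the knob, and its x and y axes mean nothing. The knob has no mark: its setting cannot be seen, only felt. It starts in a click somewhere from 1 to 3 clicks above zero, of at least 8.
- dial_top (a point): Centre of the knob's top face, 13 mm above dial_grip; does not turn with it. The dial clicks every 30 degrees, clockwise from above counting up. Leaving a click takes 0.2 to 0.25 N m; this falls to nothing over 15 degrees, then the dial drives itself on, up to 0.33 N m, into the next click, where resistance returns at once. Let go, the dial settles in the nearer click.
- turret: Round aluminium turret 92 mm in diameter and 50 mm high that carries the dial; origin at the centre of its underside on the machine's deck. The zero stop inside is first touched 3 degrees anticlockwise past click zero, and its push then adds to the dial's own torque; let go there, the dial returns to click zero. The turret's yaw says nothing of the setting.
- stop_pin: The spring-buffered pin of the zero stop, hidden inside the turret 25 mm from the dial's axis, 30 mm below the turret's top; origin at its centre. A lug of the dial runs against it: 8 N per mm, so 5 N (0.125 N m on the dial) for each 0.025 rad past first touch. More than 24 N (0.6 N m) is forcing it. Its place says nothing of the setting.
- bar (a joint): Shift of the long steel setting bar under the cross beam, which the dial moves, in m: 0 at click zero, 0.00005 (0.05 mm) more for each click clockwise. Far finer than the measurement noise (about 0.5 mm), so not readable in practice.
- lock (a joint): Lock lever, rad: 0 at the start, leaning 0.5 rad from upright towards the -x side of lock_pivot; 1.0 fully over, leaning 0.5 rad to its +x side. Stiff (0.12 N m), stays where it is left, stops at both ends.
- lock_pivot (a point): Pivot of the lock lever, 22 mm above the deck of the machine, in the middle of a dark steel block 70 x 50 x 25 mm; does not move with the lever. x: direction in which the lever is thrown, y: its hinge axis, z up. The pivot hub (26 mm diameter, 30 mm along y) stands 10 mm over the block.
- lock_tip (a point): Centre of the black ball (26 mm diameter) at the end of the lock lever, 65 mm from the pivot on a 10 mm rod; turns with the lever.
- machine: Green creaser fixed to the bench: deck 250 (x) x 420 (y) mm, origin under its centre at bench height, front (operator's side) towards -x. Deck top 40 mm above the bench; turret top 90 mm above the bench. A cross beam along y, 40 mm wide, stands 75 mm behind the centre (+x), its top 136 mm above the bench. The dial turret stands at the +y end, the lock lever at the -y end of the deck.
- tape_small: Small roll of clear tape, 60 mm across and 24 mm high, lying flat on the deck between dial and lever; origin under its centre. Bystander.
- weight: Brass knobbed weight, 42 mm across and 52 mm high, standing on the deck near the beam; origin under its centre. Bystander.
- block: Small wooden block 50 x 22 x 18 mm on the deck's -y end, behind the lock lever; origin under its centre. Bystander.

How it is judged:
By the outcome, as a careful person would: the job done as asked, in the order asked, and still so for the second after the job is handed in, with the robot touching nothing.
It also fails if it takes over 72 s, if anything falls off the work surface, if the arm or the gripper's body presses on something with over 40 N, if the wrist force passes 120 N, or if a joint passes its speed limit or range.

## Working session

There is one attempt and no reset: what is moved stays moved. The work goes in short steps, Python scripts to look and compute and a shell command to move; the robot and the scene stay as the last step left them, time stands still between calls to the robot, and variables do not carry over. Pictures are saved under pics/ and viewed, at most 10 in all, crops included, and the job is handed in when it is done.

```bash
ls; mkdir -p pics
python3 - <<'E'
from bench import readout, vision
import cv2, numpy as np
s=readout.observe();print({k:np.round(v,3).tolist() for k,v in s.items()})
for n in("scene","side"):
    p,d=vision.read_camera(n);cv2.imwrite(f"pics/{n}0.png",p[:,:,::-1]);np.save(f"pics/{n}0.npy",d)
    c=vision.calibration(n);print(n,{k:np.round(v,3).tolist() for k,v in c.items()})
E
```

```text
pics
{'clock': 0.0, 'qpos': [-1.224, 0.399, 0.045, 1.538, -0.019, 1.207, -0.051], 'dq': [-0.0, -0.001, -0.001, 0.001, 0.0, 0.001, 0.0], 'tau': [0.0, -47.514, 1.365, -25.422, 0.012, 0.01, 0.0], 'position': [0.28, 0.586, 0.23], 'tcp_rot': [-0.694, -3.064, 0.003], 'contact_force': [1.437, 0.993, 0.27], 'moment': [-0.019, 0.016, -0.031], 'gripper_force': 0.0, 'gripper_width': 0.085}
scene {'camera_matrix': [[449.622, 0.0, 320.996], [0.0, 449.622, 240.824], [0.0, 0.0, 1.0]], 'origin': [0.913, -0.107, 0.645], 'orientation': [0.535, 0.402, 1.279]}
side {'camera_matrix': [[620.796, 0.0, 326.643], [0.0, 620.796, 247.753], [0.0, 0.0, 1.0]], 'origin': [0.547, 0.6, 0.788], 'orientation': [0.024, -1.113, -2.891]}
```

View pics/scene0.png

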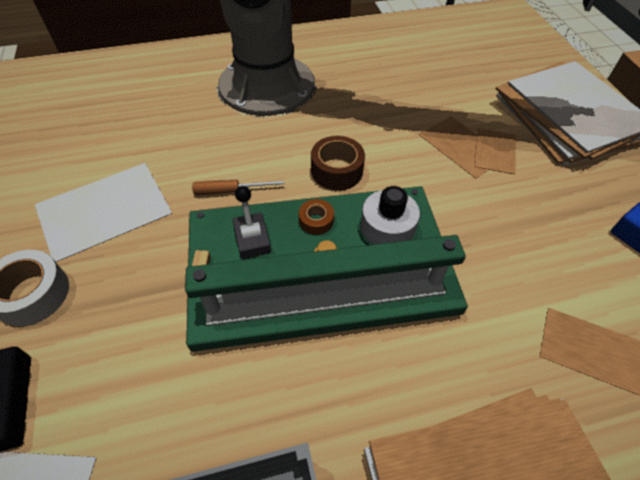

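View pics/side0.png

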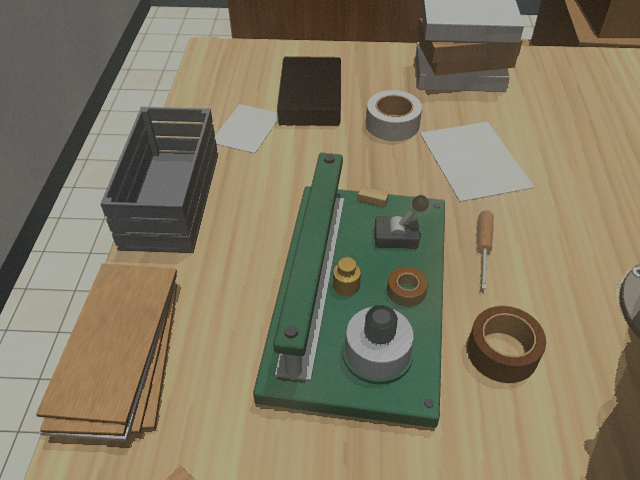

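The views show the knob at side (381,320) / scene (393,200), the lever ball at side (421,203) / scene (243,194), and the green deck between them. The tape lies at side (408,286) and the weight at side (347,276).

```bash
cat > h.py <<'E'
import numpy as np, cv2
from bench import vision, readout
from scipy.spatial.transform import Rotation as R
def cam(n):
    c=vision.calibration(n);o=np.array(c["orientation"],float)
    return np.array(c["camera_matrix"]),np.array(c["origin"]),(o if o.shape==(3,3) else R.from_rotvec(o).as_matrix())
def rays(n,uv):
    K,o,M=cam(n);uv=np.atleast_2d(uv).astype(float)
    d=np.c_[(uv[:,0]-K[0,2])/K[0,0],-(uv[:,1]-K[1,2])/K[1,1],-np.ones(len(uv))]
    return o,d@M.T
def cloud(n,d):
    v,u=np.mgrid[:480,:640];o,r=rays(n,np.c_[u.ravel(),v.ravel()])
    return (o+r*d.ravel()[:,None]).reshape(480,640,3)
def plane(n,uv,z):
    o,r=rays(n,uv);return o+r*((z-o[2])/r[:,2])[:,None]
def cross(n1,a,n2,b):
    o1,r1=rays(n1,a);o2,r2=rays(n2,b)
    A=np.c_[r1[0],-r2[0]];t=np.linalg.lstsq(A,o2-o1,rcond=None)[0]
    p,q=o1+t[0]*r1[0],o2+t[1]*r2[0];return (p+q)/2,np.linalg.norm(p-q)
E
python3 - <<'E'
from h import *
box={"scene":dict(knob=(370,180,415,225),ball=(230,180,254,207),mach=(180,180,470,350)),
     "side":dict(knob=(360,300,402,345),ball=(408,190,433,214),mach=(255,150,450,425))}
cen={}
for n in("scene","side"):
    im=cv2.imread(f"pics/{n}0.png");d=np.load(f"pics/{n}0.npy");P=cloud(n,d);v=im.max(2)
    hsv=cv2.cvtColor(im,cv2.COLOR_BGR2HSV)
    m=(hsv[:,:,0]>55)&(hsv[:,:,0]<90)&(hsv[:,:,1]>100)&(abs(P[:,:,2]-.04)<.004)
    b=box[n]["mach"];mm=np.zeros_like(m);mm[b[1]:b[3],b[0]:b[2]]=m[b[1]:b[3],b[0]:b[2]]
    print(n,"deck",mm.sum(),np.median(P[mm][:,2]),cv2.minAreaRect(P[mm][:,:2].astype(np.float32)))
    # turret top
    m=(abs(P[:,:,2]-.09)<.004)&(hsv[:,:,1]<60)&(v>90);mm[:]=0;mm[b[1]:b[3],b[0]:b[2]]=m[b[1]:b[3],b[0]:b[2]]
    q=P[mm][:,:2].astype(np.float32);print("turret",len(q),cv2.minEnclosingCircle(q),np.median(P[mm][:,2]))
    for k in("knob","ball"):
        b=box[n][k];s=np.zeros_like(mm);s[b[1]:b[3],b[0]:b[2]]=(v<75)[b[1]:b[3],b[0]:b[2]]&(P[:,:,2]>(.092 if k=="knob" else .07))[b[1]:b[3],b[0]:b[2]]
        q=P[s];ys,xs=np.nonzero(s);c=cv2.minEnclosingCircle(np.c_[xs,ys].astype(np.float32))
        cen[n,k]=c[0];print(k,s.sum(),c,np.percentile(q,[5,50,95],axis=0).round(4).tolist())
        if k=="knob":
            t=q[q[:,2]>.123][:,:2].astype(np.float32);print("top",len(t),cv2.minEnclosingCircle(t),t.mean(0))
print(cross("scene",cen["scene","ball"],"side",cen["side","ball"]))
E
```

```text
scene deck 12037 0.04072085955079385 ((0.5229697227478027, -0.005185157060623169), (0.4140636920928955, 0.2468985915184021), 84.45386505126953)
turret 1266 ((0.5357510447502136, 0.000322878360748291), 0.16995300352573395) 0.09071158856277528
knob 743 ((393.1470642089844, 202.8235321044922), 16.97568130493164) [[0.4858, 0.1, 0.0979], [0.5072, 0.1154, 0.1261], [0.5172, 0.1342, 0.1292]]
top 423 ((0.696834921836853, 0.01035907119512558), 0.24632351100444794) [0.50184685 0.11745702]
ball 238 ((242.88235473632812, 196.41175842285156), 10.86861801147461) [[0.4306, -0.1148, 0.108], [0.4409, -0.105, 0.1265], [0.446, -0.0955, 0.1328]]
side deck 725 0.04055771645783579 ((0.5106449127197266, 0.02337382733821869), (0.36575552821159363, 0.2459520846605301), 79.65875244140625)
turret 1981 ((0.4817301034927368, 0.030887968838214874), 0.13749699294567108) 0.09036654177406356
knob 809 ((380.1763916015625, 324.0596008300781), 19.32259178161621) [[0.4807, 0.1072, 0.098], [0.499, 0.1338, 0.1243], [0.516, 0.1409, 0.1291]]
top 430 ((0.5244742631912231, 0.3509407937526703), 0.25053709745407104) [0.49823737 0.12671593]
ball 94 ((419.93182373046875, 202.86363220214844), 8.147920608520508) [[0.4271, -0.1058, 0.1138], [0.4394, -0.0959, 0.1232], [0.4457, -0.0913, 0.1322]]
(array([ 0.43485408, -0.10566584,  0.11682912]), np.float64(0.0029133067168358212))
```

Run:
```python
from h import *
from scipy.optimize import least_squares
for n in("scene","side"):
    im=cv2.imread(f"pics/{n}0.png");d=np.load(f"pics/{n}0.npy");P=cloud(n,d);v=im.max(2);hsv=cv2.cvtColor(im,cv2.COLOR_BGR2HSV)
    def sel(c,r,z,dz): return (np.hypot(P[...,0]-c[0],P[...,1]-c[1])<r)&(abs(P[...,2]-z)<dz)&(d>0)
    for nm,c,r,z in(("turret",(.5,.122),.06,.0905),("knob",(.5,.122),.03,.1275)):
        m=sel(c,r,z,.0035)
        m&=(v>90) if nm=="turret" else (v<90)
        m=m.astype(np.uint8);cn=max(cv2.findContours(m,cv2.RETR_EXTERNAL,cv2.CHAIN_APPROX_NONE)[0],key=cv2.contourArea)[:,0]
        q=plane(n,cn,z-.0005)[:,:2];R0=.046 if nm=="turret" else .020
        f=least_squares(lambda p:np.hypot(*(q-p[:2]).T)-p[2],[*c,R0],loss="soft_l1",f_scale=.001);print(n,nm,m.sum(),f.x.round(4))
        f=least_squares(lambda p:np.hypot(*(q-p[:2]).T)-R0,c,loss="soft_l1",f_scale=.001);print("   fixedR",f.x.round(4))
    m=sel((.466,-.105),.055,.065,.004)&(v<110);q=P[m][:,:2].astype(np.float32)
    print(n,"block",m.sum(),cv2.minAreaRect(q),np.median(P[m][:,2]))
    m=sel((.466,-.105),.03,.078,.007);print("hub",m.sum(),np.median(P[m],axis=0))
    for nm,c,r,z in(("tape",(.47,.03),.045,.064),("weight",(.54,.02),.04,.085)):
        m=sel(c,r,z,.009);print(nm,m.sum(),np.median(P[m],axis=0) if m.any() else 0)
    m=(P[...,2]>.128)&(P[...,2]<.14)&(hsv[...,0]>55)&(hsv[...,0]<90)&(hsv[...,1]>100)&(abs(P[...,0]-.6)<.1)&(abs(P[...,1])<.23);print("beam",cv2.minAreaRect(P[m][:,:2].astype(np.float32)))
```

```text
scene turret 1237 [0.4981 0.1191 0.0437]
   fixedR [0.4969 0.1199]
scene knob 411 [0.4986 0.1191 0.0194]
   fixedR [0.4987 0.1191]
scene block 812 ((0.46423444151878357, -0.10458173602819443), (0.07200444489717484, 0.0498717725276947), 1.2401608228683472) 0.06557943822003542
hub 215 [ 0.46637341 -0.10498503  0.07506265]
tape 552 [0.46363204 0.01433874 0.0640908 ]
weight 139 [0.54007717 0.00077098 0.09248504]
beam ((0.5954113006591797, -0.012538135051727295), (0.3734809160232544, 0.04125126823782921), 84.36481475830078)
side turret 1941 [0.4977 0.1217 0.0441]
   fixedR [0.4976 0.1211]
side knob 622 [0.4979 0.122  0.0199]
   fixedR [0.4979 0.122 ]
side block 756 ((0.4657585918903351, -0.10232110321521759), (0.0698852688074112, 0.05242803692817688), 1.3215324878692627) 0.06544352467953818
hub 193 [ 0.46576498 -0.10056028  0.07477772]
tape 740 [0.45827988 0.02062892 0.06397301]
weight 346 [0.54485185 0.00782376 0.09042496]
beam ((0.5970850586891174, 0.0776674747467041), (0.19931627810001373, 0.023646440356969833), 83.97503662109375)
```

```bash
python3 -m jog '{"claw":[-1,-1,-1,-1,-1,-1,-1,-1,-1,-1],"translation":[[-0.033,-0.027,0],[-0.033,-0.027,0],[-0.033,-0.027,0],[-0.033,-0.027,0],[-0.033,-0.027,0],[-0.033,-0.027,0],[-0.033,-0.027,0],[-0.033,-0.027,0],[-0.033,-0.027,0],[-0.033,-0.027,0]],"turn":[0,0,0,0,0,0,0,0,0,0]}' 70
python3 -m jog '{"claw":[-1,-1,-1,-1,-1,-1,-1,-1,-1],"translation":[[-0.03,-0.026,0],[-0.03,-0.026,0],[0,0,0],[0,0,0],[0,0,0],[0,0,0],[0,0,0],[0,0,0],[0,0,0]],"turn":[0,0,0.15,0.15,0.15,0.15,0.15,0.15,0]}'
python3 - <<'E'
from h import *
s=readout.observe();M=R.from_rotvec(s["tcp_rot"]).as_matrix();print(s["position"],s["qpos"],s["moment"],s["contact_force"]);print(M.round(3))
print("to dial in tool:",M.T@(np.array([.498,.1205,.095])-s["position"]))
p,d=vision.read_camera("wrist");cv2.imwrite("pics/w1.png",p[:,:,::-1]);np.save("pics/w1.npy",d);print(vision.calibration("wrist"))
E
```

```text
clock: 1.1
position: [0.4618, 0.1988, 0.2311]
tcp_rot: [-0.694, -3.064, 0.0]
contact_force: [0.5, 0.6, 0.1]
gripper_width: 0.0851
gripper_force: 0.0
clock: 2.0
position: [0.493, 0.1277, 0.2309]
tcp_rot: [-1.957, -2.457, 0.001]
contact_force: [-0.1, 0.8, -0.2]
gripper_width: 0.0852
gripper_force: 0.0
[0.49296718 0.12773216 0.23093369] [-0.7195906   0.15630796  0.4283672   1.87631662 -0.07166177  1.12467161
 -0.039468  ] [-0.04304308  0.00953145  0.01120011] [-0.12625616  0.83736199 -0.19657181]
[[-0.223  0.975 -0.001]
 [ 0.975  0.223 -0.   ]
 [-0.    -0.001 -1.   ]]
to dial in tool: [-0.00815675  0.00339416  0.13593214]
{'camera_matrix': array([[368.54785456,   0.        , 319.42610248],
       [  0.        , 368.54785456, 236.53169148],
       [  0.        ,   0.        ,   1.        ]]), 'origin': array([0.4754509 , 0.20556641, 0.37448015]), 'orientation': array([-0.31346244, -0.03540349,  0.22647256])}
```

View pics/w1.png

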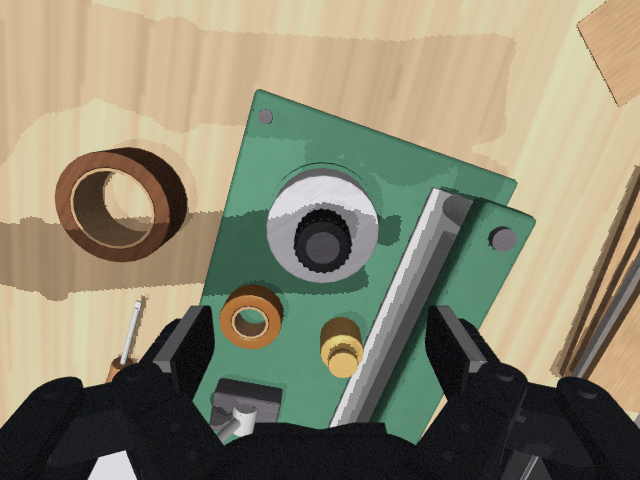

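The wrist view shows the knob top at about (321,245) on the turret top, centre about (323,225). The tape is at (251,318) and the weight at (342,350).

Run:
```python
from h import *
from scipy.optimize import least_squares
n="wrist";im=cv2.imread("pics/w1.png");d=np.load("pics/w1.npy");P=cloud(n,d);v=im.max(2)
for nm,c,r,z,R0 in(("turret",(.498,.121),.055,.0905,.046),("knob",(.498,.121),.03,.1275,.02)):
    m=(np.hypot(P[...,0]-c[0],P[...,1]-c[1])<r)&(abs(P[...,2]-z)<.004);m&=(v>90) if nm=="turret" else (v<90)
    m=m.astype(np.uint8);cn=max(cv2.findContours(m,cv2.RETR_EXTERNAL,cv2.CHAIN_APPROX_NONE)[0],key=cv2.contourArea)[:,0]
    q=plane(n,cn,z-.0005)[:,:2]
    for a in(1,0):
        f=least_squares(lambda p:np.hypot(*(q-p[:2]).T)-(p[2] if a else R0),[*c,R0] if a else c,loss="soft_l1",f_scale=.001);print(nm,m.sum(),f.x.round(4))
```

```text
turret 6603 [0.4972 0.1206 0.0452]
turret 6603 [0.4972 0.1206]
knob 2429 [0.4972 0.1209 0.0201]
knob 2429 [0.4972 0.1209]
```

```bash
python3 -m jog '{"claw":[-1,-1,-1,-1,-1,-1],"translation":[[-0.0077,0.0028,0.02],[0,0,0.04],[0,0,0.04],[0,0,0.025],[0,0,0.01],[0,0,0]],"turn":[0,0,0,0,0,0]}'
python3 - <<'E'
from h import *
s=readout.observe();print(s["position"],s["moment"],s["contact_force"])
E
python3 -m jog '{"claw":[0,0,0,0,0],"translation":[[0,0,0],[0,0,0],[0,0,0],[0,0,0],[0,0,0]],"turn":[0,0,0,0,0]}' 20
python3 - <<'E'
from h import *
s=readout.observe();print(s["position"],s["moment"],s["contact_force"])
E
```

```text
clock: 2.65
position: [0.4969, 0.1207, 0.0953]
tcp_rot: [-1.955, -2.457, 0.004]
contact_force: [0.2, 0.2, 0.6]
gripper_width: 0.0856
gripper_force: 0.0
[0.49691552 0.12070211 0.09527041] [0.00612102 0.0159493  0.00457782] [0.17947922 0.21329583 0.64331019]
clock: 3.15
position: [0.4981, 0.1211, 0.0968]
tcp_rot: [1.957, 2.457, 0.002]
contact_force: [-0.2, 0.2, 0.8]
gripper_width: 0.043
gripper_force: 0.1
[0.49805057 0.12113856 0.09679366] [-0.02076494  0.03582495  0.0148202 ] [-0.2428956   0.20603708  0.79023942]
```

```bash
cat > st.py <<'E'
from h import *
s=readout.observe();M=R.from_rotvec(s["tcp_rot"]).as_matrix();a=np.degrees(np.arctan2(M[1,1],M[0,1]))
print("T%.2f yaw %.2f q7 %.4f Mz %.3f tau7 %.3f"%(s["clock"],a,s["qpos"][6],s["moment"][2],s["tau"][6]),"M",s["moment"].round(3),"F",s["contact_force"].round(1),"p",s["position"].round(4),"w %.4f g %.1f"%(s["gripper_width"],s["gripper_force"]))
E
python3 -m jog '{"claw":[1,1,1,1,1],"translation":[[0,0,0],[0,0,0],[0,0,0],[0,0,0],[0,0,0]],"turn":[0,0,0,0,0]}' 25 >/dev/null; python3 st.py
python3 -m jog '{"claw":[1,1,1,1],"translation":[[0,0,0],[0,0,0],[0,0,0],[0,0,0]],"turn":[0,0,0,0]}' 70 >/dev/null; python3 st.py
```

```text
T3.65 yaw 12.89 q7 0.0661 Mz 0.008 tau7 0.008 M [-0.062  0.878  0.008] F [-4.8 -0.8  6.8] p [0.4968 0.1208 0.0968] w 0.0392 g 24.9
T4.05 yaw 12.90 q7 0.0661 Mz 0.026 tau7 0.001 M [-0.227  0.965  0.026] F [-5.4 -0.8  9.2] p [0.4968 0.1208 0.097 ] w 0.0386 g 69.3
```

```bash
python3 -m jog '{"claw":[1,1],"translation":[[0,0,0],[0,0,0]],"turn":[-0.0873,0]}' >/dev/null; python3 st.py
python3 -m jog '{"claw":[1,1],"translation":[[0,0,0],[0,0,0]],"turn":[-0.0873,0]}' >/dev/null; python3 st.py
python3 -m jog '{"claw":[1,1],"translation":[[0,0,0],[0,0,0]],"turn":[-0.0873,0]}' >/dev/null; python3 st.py
python3 -m jog '{"claw":[1,1],"translation":[[0,0,0],[0,0,0]],"turn":[-0.0873,0]}' >/dev/null; python3 st.py
python3 -m jog '{"claw":[1,1],"translation":[[0,0,0],[0,0,0]],"turn":[-0.0873,0]}' >/dev/null; python3 st.py
```

```text
T4.25 yaw 17.93 q7 0.1461 Mz -0.137 tau7 0.427 M [-0.228  0.995 -0.137] F [-4.7 -1.2  8.3] p [0.4966 0.1208 0.097 ] w 0.0384 g 69.2
T4.45 yaw 22.95 q7 0.2257 Mz -0.063 tau7 0.329 M [-0.184  1.118 -0.063] F [-4.3 -1.2  9.1] p [0.4965 0.1207 0.097 ] w 0.0387 g 69.2
T4.65 yaw 27.99 q7 0.3055 Mz 0.029 tau7 0.222 M [-0.252  1.091  0.029] F [-5.4 -1.5  8.6] p [0.4964 0.1207 0.0969] w 0.0383 g 69.3
T4.85 yaw 33.01 q7 0.3854 Mz 0.161 tau7 0.114 M [-0.266  1.167  0.161] F [-6.4 -0.5  9.7] p [0.4963 0.1206 0.097 ] w 0.0386 g 69.3
T5.05 yaw 38.04 q7 0.4655 Mz 0.255 tau7 0.008 M [-0.299  1.225  0.255] F [-6.4 -2.   9.3] p [0.4962 0.1206 0.097 ] w 0.0382 g 69.3
```

```bash
python3 -m jog '{"claw":[1,1],"translation":[[0,0,0],[0,0,0]],"turn":[-0.0873,0]}' >/dev/null; python3 st.py
python3 -m jog '{"claw":[1,1],"translation":[[0,0,0],[0,0,0]],"turn":[-0.0349,0]}' >/dev/null; python3 st.py
python3 -m jog '{"claw":[1,1],"translation":[[0,0,0],[0,0,0]],"turn":[-0.0349,0]}' >/dev/null; python3 st.py
python3 -m jog '{"claw":[1,1],"translation":[[0,0,0],[0,0,0]],"turn":[-0.0349,0]}' >/dev/null; python3 st.py
```

```text
T5.25 yaw 42.97 q7 0.5447 Mz 0.030 tau7 0.232 M [-0.341  1.266  0.03 ] F [-6.1 -1.6 10.2] p [0.4961 0.1205 0.097 ] w 0.0385 g 69.3
T5.45 yaw 44.86 q7 0.5754 Mz -0.260 tau7 0.321 M [-0.274  1.276 -0.26 ] F [-6.  -1.1  9.4] p [0.4961 0.1205 0.097 ] w 0.0382 g 69.4
T5.65 yaw 46.86 q7 0.6074 Mz -0.239 tau7 0.301 M [-0.35   1.295 -0.239] F [-6.2 -2.3  9.3] p [0.4961 0.1204 0.097 ] w 0.0384 g 69.3
T5.85 yaw 48.85 q7 0.6393 Mz -0.252 tau7 0.347 M [-0.339  1.254 -0.252] F [-5.8 -1.2  9.6] p [0.4961 0.1204 0.097 ] w 0.0383 g 69.4
```

```bash
python3 -m jog '{"claw":[1,1],"translation":[[0,0,0],[0,0,0]],"turn":[-0.02,0]}' >/dev/null; python3 st.py;python3 -m jog '{"claw":[1,1],"translation":[[0,0,0],[0,0,0]],"turn":[0,0]}' >/dev/null; python3 st.py
```

```text
T6.05 yaw 49.97 q7 0.6573 Mz -0.207 tau7 0.365 M [-0.371  1.324 -0.207] F [-5.9 -1.   9.9] p [0.496  0.1204 0.097 ] w 0.0382 g 69.4
T6.25 yaw 49.96 q7 0.6570 Mz -0.300 tau7 0.318 M [-0.379  1.334 -0.3  ] F [-7.  -1.1  9.8] p [0.496  0.1204 0.097 ] w 0.0384 g 69.4
```

```bash
python3 -m jog '{"claw":[1,1],"translation":[[0,0,0],[0,0,0]],"turn":[-0.025,0]}' >/dev/null; python3 st.py;for i in 1 2 3 4; do python3 -m jog '{"claw":[1],"translation":[[0,0,0]],"turn":[0]}' >/dev/null; python3 st.py; done
```

```text
T6.45 yaw 51.39 q7 0.6802 Mz -0.333 tau7 0.417 M [-0.415  1.311 -0.333] F [-6.5 -1.6 11. ] p [0.496  0.1204 0.097 ] w 0.0385 g 69.4
T6.55 yaw 51.38 q7 0.6799 Mz -0.338 tau7 0.359 M [-0.374  1.32  -0.338] F [-6.6 -1.7 10. ] p [0.496  0.1204 0.097 ] w 0.0382 g 69.4
T6.65 yaw 51.38 q7 0.6798 Mz -0.359 tau7 0.358 M [-0.443  1.324 -0.359] F [-6.7 -0.9 10.1] p [0.496  0.1204 0.0969] w 0.0378 g 69.4
T6.75 yaw 51.38 q7 0.6799 Mz -0.313 tau7 0.358 M [-0.397  1.322 -0.313] F [-6.1 -1.7  9.8] p [0.496  0.1204 0.097 ] w 0.0379 g 69.4
T6.85 yaw 51.38 q7 0.6799 Mz -0.355 tau7 0.358 M [-0.365  1.296 -0.355] F [-6.6 -1.6 10.1] p [0.496  0.1204 0.097 ] w 0.0384 g 69.4
```

```bash
python3 -m jog '{"claw":[1,1,1,1],"translation":[[0,0,0],[0,0,0],[0,0,0],[0,0,0]],"turn":[0.05,0.05,0.048,0]}' >/dev/null; echo z; python3 st.py
for k in 1 2; do
python3 -m jog '{"claw":[1,1,1],"translation":[[0,0,0],[0,0,0],[0,0,0]],"turn":[0.0436,0.0436,0]}' >/dev/null; echo $k; python3 st.py
python3 -m jog '{"claw":[1,1,1,1],"translation":[[0,0,0],[0,0,0],[0,0,0],[0,0,0]],"turn":[0.0873,0.0873,0.0873,0]}' >/dev/null;  python3 st.py
python3 -m jog '{"claw":[1,1,1],"translation":[[0,0,0],[0,0,0],[0,0,0]],"turn":[0.0873,0.0873,0]}' >/dev/null;  python3 st.py
done
```

```text
z
T7.25 yaw 42.94 q7 0.5442 Mz -0.063 tau7 -0.086 M [-0.335  1.296 -0.063] F [-6.8 -1.8 10.2] p [0.4962 0.1205 0.097 ] w 0.0383 g 69.3
1
T7.55 yaw 38.01 q7 0.4650 Mz 0.122 tau7 -0.281 M [-0.327  1.185  0.122] F [-6.  -1.7 10.5] p [0.4962 0.1206 0.097 ] w 0.0383 g 69.3
T7.95 yaw 22.88 q7 0.2243 Mz -0.175 tau7 -0.113 M [-0.245  1.048 -0.175] F [-6.  -0.3  9.1] p [0.4965 0.1208 0.097 ] w 0.0383 g 69.3
T8.25 yaw 12.92 q7 0.0660 Mz -0.073 tau7 -0.203 M [-0.219  1.023 -0.073] F [-4.9 -1.5  8.5] p [0.4968 0.1208 0.097 ] w 0.0382 g 69.2
2
T8.55 yaw 8.02 q7 -0.0119 Mz 0.104 tau7 -0.281 M [-0.217  0.969  0.104] F [-3.8 -0.8  8.1] p [0.4969 0.1208 0.097 ] w 0.0385 g 69.2
T8.95 yaw -7.12 q7 -0.2497 Mz -0.154 tau7 -0.112 M [-0.196  0.793 -0.154] F [-3.9 -1.8  7.3] p [0.4972 0.1208 0.097 ] w 0.0384 g 69.3
T9.25 yaw -17.09 q7 -0.4058 Mz -0.080 tau7 -0.202 M [-0.168  0.666 -0.08 ] F [-2.5 -1.3  6.7] p [0.4975 0.1208 0.097 ] w 0.0384 g 69.4
```

```bash
for k in 3 4; do
python3 -m jog '{"claw":[1,1,1],"translation":[[0,0,0],[0,0,0],[0,0,0]],"turn":[0.0436,0.0436,0]}' >/dev/null; echo $k; python3 st.py
python3 -m jog '{"claw":[1,1,1,1],"translation":[[0,0,0],[0,0,0],[0,0,0],[0,0,0]],"turn":[0.0873,0.0873,0.0873,0]}' >/dev/null;  python3 st.py
python3 -m jog '{"claw":[1,1,1],"translation":[[0,0,0],[0,0,0],[0,0,0]],"turn":[0.0873,0.0873,0]}' >/dev/null;  python3 st.py
done
```

```text
3
T9.55 yaw -22.00 q7 -0.4826 Mz 0.148 tau7 -0.282 M [-0.228  0.663  0.148] F [-3.2 -1.2  6.7] p [0.4975 0.1207 0.097 ] w 0.0381 g 69.4
T9.95 yaw -37.13 q7 -0.7164 Mz -0.129 tau7 -0.110 M [-0.312  0.466 -0.129] F [-2.4 -1.1  5.2] p [0.4979 0.1206 0.097 ] w 0.0380 g 69.5
T10.25 yaw -47.10 q7 -0.8695 Mz -0.094 tau7 -0.204 M [-0.326  0.398 -0.094] F [-2.  -1.5  5.4] p [0.498  0.1204 0.097 ] w 0.0383 g 69.6
4
T10.55 yaw -52.01 q7 -0.9446 Mz 0.064 tau7 -0.282 M [-0.432  0.42   0.064] F [-2.5 -2.1  6.2] p [0.4981 0.1204 0.097 ] w 0.0384 g 69.7
T10.95 yaw -67.15 q7 -1.1729 Mz -0.164 tau7 -0.108 M [-0.549  0.343 -0.164] F [-1.8 -3.1  6.3] p [0.4983 0.12   0.097 ] w 0.0382 g 69.8
T11.25 yaw -77.12 q7 -1.3219 Mz -0.045 tau7 -0.199 M [-0.59   0.333 -0.045] F [-1.4 -3.   4.9] p [0.4983 0.1198 0.097 ] w 0.0383 g 69.9
```

```bash
python3 -m jog '{"claw":[1,1,1],"translation":[[0,0,0],[0,0,0],[0,0,0]],"turn":[0,0,0]}' 20 >/dev/null; python3 st.py
python3 -m jog '{"claw":[0,0,-0.5,-0.5,-0.5],"translation":[[0,0,0],[0,0,0],[0,0,0],[0,0,0],[0,0,0]],"turn":[0,0,0,0,0]}' >/dev/null; python3 st.py
python3 -m jog '{"claw":[-0.5,-0.5,-0.5,-0.5,-0.5,-0.5],"translation":[[0,0,-0.02],[0,0,-0.03],[0,0,-0.04],[0,0,-0.03],[0,0,0],[0,0,0]],"turn":[0,0,0,0,0.087,0.087]}' >/dev/null; python3 st.py
python3 - <<'E'
from h import *
s=readout.observe();M=R.from_rotvec(s["tcp_rot"]).as_matrix()
print(M.round(3));print(M.T@(np.array([.385,-.106,.217])-s["position"]))
E
```

```text
T11.55 yaw -77.05 q7 -1.3209 Mz -0.102 tau7 0.052 M [-0.646  0.324 -0.102] F [-1.3 -1.6  5.2] p [0.4984 0.1198 0.097 ] w 0.0383 g 69.9
T12.05 yaw -77.00 q7 -1.3209 Mz -0.012 tau7 0.000 M [-0.003 -0.011 -0.012] F [-0.3  0.  -0.5] p [0.4977 0.1212 0.0963] w 0.0644 g 0.0
T12.65 yaw -87.17 q7 -1.6296 Mz 0.018 tau7 0.668 M [-0.043  0.017  0.018] F [ 0.1  0.3 -0.8] p [0.4984 0.1213 0.2176] w 0.0639 g 0.0
[[ 0.999  0.049  0.002]
 [ 0.049 -0.999  0.002]
 [ 0.002 -0.002 -1.   ]]
[-1.24523287e-01  2.21459674e-01 -1.65869413e-04]
```

```bash
python3 -m jog '{"claw":[1,1,1,1,1,1,1],"translation":[[-0.022,0.04,0],[-0.022,0.04,0],[-0.022,0.04,0],[-0.022,0.04,0],[-0.0235,0.04,0],[0,0.0215,0],[0,0,0]],"turn":[0,0,0,0,0,0,0]}' >/dev/null; python3 st.py
python3 - <<'E'
from h import *
for n in ("wrist","side","scene"):
    p,d=vision.read_camera(n);cv2.imwrite(f"pics/{n}2.png",p[:,:,::-1]);np.save(f"pics/{n}2.npy",d)
E
```

```text
T13.35 yaw -87.35 q7 -1.4707 Mz 0.014 tau7 0.254 M [ 0.02  -0.047  0.014] F [-0.3  0.2  0. ] p [ 0.3975 -0.1091  0.2164] w 0.0003 g 0.0
```

View pics/wrist2.png

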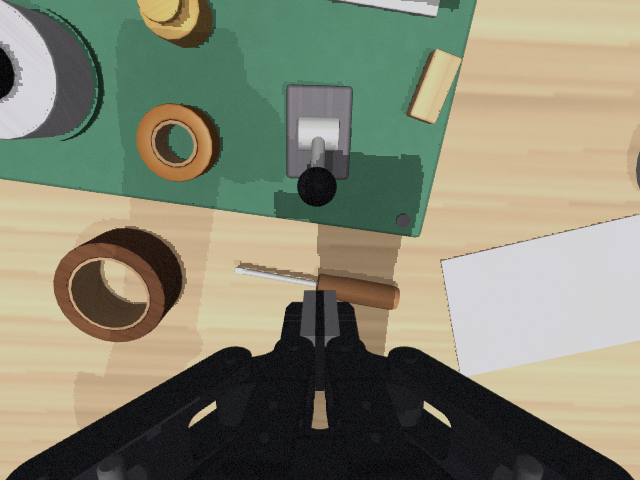

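View pics/side2.png

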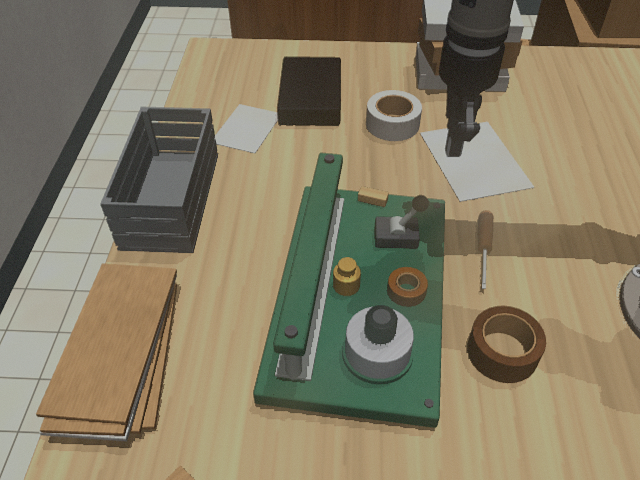

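The wrist view shows the ball at (317,187), its block at (320,132) and the closed fingers at (320,300) in line with the lever. The side view shows everything else undisturbed.

Run:
```python
from h import *
print(plane("wrist",(317,187),.119),plane("wrist",(319.5,132),.065),plane("wrist",(320,99),.065),readout.observe()["position"])
```

```text
[[ 0.43380447 -0.10130566  0.119     ]] [[ 0.46663945 -0.1011765   0.065     ]] [[ 0.49045771 -0.10027354  0.065     ]] [ 0.39828576 -0.10520398  0.21631884]
```

```bash
python3 -m jog '{"claw":[1,1,1,1,1],"translation":[[0,-0.003,0.03],[0,0,0.04],[0,0,0.03],[0,0,0.0085],[0,0,0]],"turn":[0,0,0,0,0]}' >/dev/null; python3 st.py
python3 -m jog '{"claw":[1,1,1,1],"translation":[[0.008,0,0],[0.008,0,0],[0.008,0,0],[0,0,0]],"turn":[0,0,0,0]}' >/dev/null; python3 st.py
python3 -m jog '{"claw":[1,1,1,1,1],"translation":[[0.008,0,0],[0.008,0,0],[0.008,0,0],[0.008,0,0],[0,0,0]],"turn":[0,0,0,0,0]}' >/dev/null; python3 st.py
python3 -m jog '{"claw":[1,1,1],"translation":[[0.005,0,0],[0.005,0,0],[0,0,0]],"turn":[0,0,0]}' >/dev/null; python3 st.py
python3 -m jog '{"claw":[1,1],"translation":[[0.003,0,0],[0,0,0]],"turn":[0,0]}' >/dev/null; python3 st.py
```

```text
T14.00 yaw -86.94 q7 -1.0354 Mz 0.013 tau7 0.131 M [-0.058  0.011  0.013] F [ 0.6 -0.4  1. ] p [ 0.3971 -0.1027  0.1069] w -0.0004 g 0.0
T14.40 yaw -86.94 q7 -1.0013 Mz -0.019 tau7 0.037 M [ 0.011 -0.006 -0.019] F [ 0.8 -0.3  0.3] p [ 0.4242 -0.1017  0.109 ] w -0.0003 g 0.0
T14.90 yaw -86.94 q7 -0.9751 Mz 0.017 tau7 0.021 M [-0.034  0.054  0.017] F [-0.3 -0.4 -0.4] p [ 0.4559 -0.1001  0.1079] w -0.0002 g 0.0
T15.20 yaw -86.97 q7 -0.9698 Mz 0.028 tau7 0.013 M [-0.026  0.162  0.028] F [-0.2  0.  -1.4] p [ 0.4642 -0.0994  0.1076] w -0.0001 g 0.3
T15.40 yaw -86.98 q7 -0.9685 Mz 0.031 tau7 0.011 M [0.036 0.34  0.031] F [-1.8 -0.9 -0.7] p [ 0.4667 -0.0992  0.1076] w -0.0001 g 0.8
```

```bash
for i in 1 2 3; do python3 -m jog '{"claw":[1,1],"translation":[[0.002,0,0],[0,0,0]],"turn":[0,0]}' >/dev/null; python3 st.py; done
python3 - <<'E'
from h import *
p,d=vision.read_camera("side");cv2.imwrite("pics/s3.png",cv2.resize(p[140:300,320:520,::-1],None,fx=3,fy=3))
E
```

```text
T15.60 yaw -86.98 q7 -0.9676 Mz -0.030 tau7 0.010 M [ 0.126  0.427 -0.03 ] F [-1.8  0.3 -1.7] p [ 0.4687 -0.0991  0.1077] w -0.0002 g 1.0
T15.80 yaw -86.98 q7 -0.9668 Mz -0.033 tau7 0.008 M [ 0.115  0.502 -0.033] F [-2.1  0.2 -1.6] p [ 0.4709 -0.099   0.1077] w 0.0005 g 1.1
T16.00 yaw -86.99 q7 -0.9660 Mz -0.014 tau7 0.016 M [ 0.19   1.029 -0.014] F [-4.6  0.9 -0.1] p [ 0.4719 -0.099   0.1076] w 0.0001 g 2.4
```

View pics/s3.png

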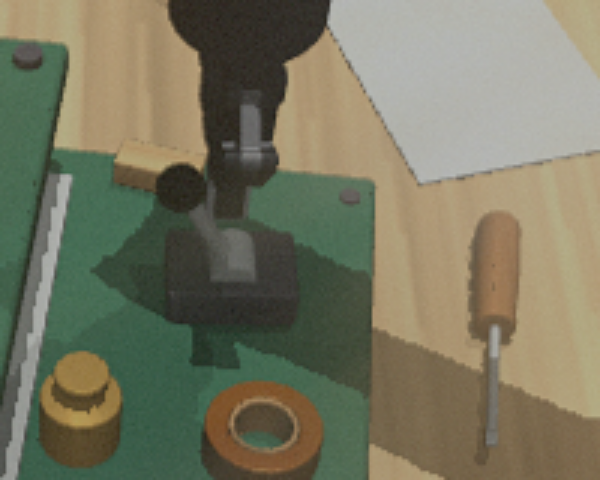

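The ball is now thrown over to the +x side (crop (180,188)), and the force is starting to rise. I'll push slightly more to confirm the end stop.

```bash
for i in 1 2; do python3 -m jog '{"claw":[1,1],"translation":[[0.0015,0,0],[0,0,0]],"turn":[0,0]}' >/dev/null; python3 st.py; done
```

```text
T16.25 yaw -87.01 q7 -0.9654 Mz -0.005 tau7 0.028 M [ 0.142  1.707 -0.005] F [-8.6  0.2  2.4] p [ 0.472  -0.099   0.1074] w -0.0002 g 4.1
T16.45 yaw -87.04 q7 -0.9649 Mz 0.025 tau7 0.039 M [0.17  2.331 0.025] F [-11.1   0.6   5.9] p [ 0.4722 -0.099   0.1073] w -0.0003 g 5.6
```

At the end stop (0.472, as predicted). Back off, rise, check.

```bash
python3 -m jog '{"claw":[1,1,1,1,1,1,1,1],"translation":[[-0.01,0,0],[-0.02,0,0],[-0.03,0,0],[0,0,-0.03],[0,0,-0.04],[0,0,-0.04],[0,0,0],[0,0,0]],"turn":[0,0,0,0,0,0,0,0]}' >/dev/null; python3 st.py
python3 - <<'E'
from h import *
ims=[]
for n,b in(("side",(240,140,460,420)),("scene",(170,160,480,360))):
    p,d=vision.read_camera(n);cv2.imwrite(f"pics/{n}4.png",p[:,:,::-1]);P=cloud(n,d)
    m=(p.max(2)<75)&(P[...,2]>.10)&(P[...,2]<.14)&(abs(P[...,0]-.5)<.04)&(abs(P[...,1]+.1)<.03);ys,xs=np.nonzero(m);c=cv2.minEnclosingCircle(np.c_[xs,ys].astype(np.float32));print(n,m.sum(),c,np.median(P[m],axis=0));ims.append(c[0])
print(cross("side",ims[0],"scene",ims[1]))
E
```

```text
T17.25 yaw -86.77 q7 -1.4203 Mz 0.029 tau7 -0.057 M [-0.03   0.033  0.029] F [-0.1  0.7 -0.7] p [ 0.4179 -0.0999  0.2162] w -0.0000 g 0.0
side 205 ((379.7342834472656, 202.0142822265625), 8.301012992858887) [ 0.49695168 -0.0955904   0.12591201]
scene 243 ((249.29310607910156, 224.12069702148438), 8.778823852539062) [ 0.50145682 -0.10403211  0.12750297]
(array([ 0.49611377, -0.10357129,  0.11996848]), np.float64(0.0013811281481272183))
```

View pics/side4.png

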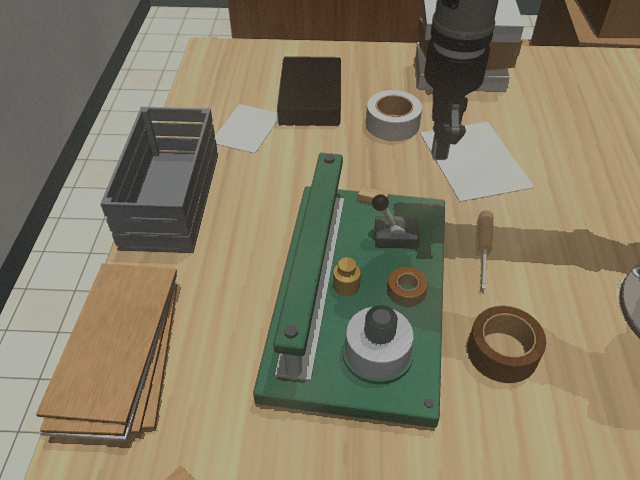

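The lever ball is at (0.496, -0.104, 0.120), 61–62 mm from where it started, so it is fully over. In the picture (ball at (380,202)) the loose items have not moved.

```bash
python3 -c "from bench import manip; print(manip.finish_job())"
```

```text
the job is handed in; nothing more can be done
None
```

The job is handed in: I eased the dial onto its zero stop (about 0.34 N m total), set it four clicks clockwise, threw the lock lever fully over, and left the loose items in place, with about 17 s on the robot's clock; no verdict came back.

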